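Cap the jaw and pump the bar clamp shut on a glued scrubbing brush

TASK

The split wooden back of the scrubbing brush has just been glued, and it lies between the open jaws of the one-hand bar clamp on the shelf. Drape the wooden jaw cap over the bare jaw at the end of the bar so that it cannot mark the wood, then pump the trigger against the handle until the capped jaw has closed on the brush and the rubber cushion of the other jaw gives by a millimetre or two, never squeezing it flat. Finish with the trigger still held squeezed, everything lying flat on the shelf and the other cleaning things where they were.

Things in the scene. Friction and masses are not known exactly. Their poses are not given: they have to be found in the camera images.
- clamp: One-hand bar clamp, 1 kg, loose, smooth nylon (friction 0.15), lying on its side; slides 1-2 cm when worked. Origin on the shelf under the middle of its black 74 x 76 x 30 mm head. Own z up, x the way both jaws stick out (away from the robot at yaw 0), y along the steel bar towards the bar-end jaw. Bar (18 mm wide, up to 20 mm high) runs at x = 0 from y = -110 to 175 mm, less joint jaw.
- handle_mid (a point): Middle of the pistol handle: clamp x -58, y -22 mm, 15 mm above the shelf; axes as the clamp's. The handle runs from the head along -x to x = -130 mm, 16 mm thick in y (outer face y = -30 mm), 1 to 29 mm above the shelf.
- trigger_mid (a point): Middle of the trigger's lever (74 long, 12 thick, 3 to 27 mm above the shelf), 15 mm up. Let go: clamp x -57, y 22 mm, 59 mm over the outer faces of handle and trigger; fully squeezed: y about -2 mm, 34 mm over both. Grip both together from above, fingers closing along the clamp's y. It swings about a pin in the head 105 mm away.
- trigger (a joint): Trigger angle: 0 let go, 0.24 rad fully squeezed to the handle; a 4 to 6 N spring returns it. Ratchet with 5 mm teeth: a full squeeze draws the jaw in about 10 mm; on the way back the jaw stays; going back under half way catches no new tooth. Closing the empty clamp takes about 8 N at the lever; each newton more adds about 2 N between the jaws.
- jaw (a joint): How far the bar and its end jaw are drawn in towards the head, m; 0 to 0.016 at the start. 6 N of drag (more than the clamp's friction on the shelf: pushing the jaw only slides the clamp); the ratchet keeps it from opening. The capped jaw closes on the brush at about 0.053, a little more as the cushion gives.
- jaw_seat (a point): Middle of the top edge of the bare bar-end jaw where the cap shall hang, 26 mm above the shelf; axes as the clamp's. The jaw is a level bar along x, 14 mm thick in y, 2 to 26 mm above the shelf; free end 28 mm on in +x, heel 55 mm back in -x. Clamp x 70, y 164 mm less joint jaw.
- cap_center (a point): Centre of the wooden jaw cap, an upside-down U channel, loose, 50 g, 12 mm above the shelf while it stands on its legs. 40 long (own x), 28 wide (own y), 24 mm tall; legs 4 thick, 20 mm apart inside; slot 18 mm deep, 6 mm wider than the jaw. Seated, its centre is 6 mm below point jaw_seat (20 mm above the shelf), length along the jaw; either way round.
- cap: The same cap; origin under its centre at the bottom of the legs, axes as above.
- brush_center (a point): Centre of the brush's wooden back, 11 mm above the shelf: 128 long (own x), 50 wide (own y), 22 mm thick, about 0.16 kg, loose, on its back, bristles up to 39 mm, length along the jaws, dark glued seam. Its side starts 1 to 4 mm off the cushion and at least 29 mm from the capped jaw.
- brush: The same brush; origin under its centre on the shelf.
- cushion (a joint): How far the rubber cushion on the head's own jaw is pressed in, m: 0 free, 0.006 flat; 15 N per mm. Its 40 x 24 mm face lies at clamp y = 50, x 50 to 90 mm, 3 to 27 mm above the shelf.
- dustpan: Grey dustpan, pan 200 x 220 mm, to the right; leave alone. Origin under the middle of the pan.
- sweeping_brush: Hand brush with green bristles, 290 mm long, to the right; leave alone. Origin on the shelf near its middle.
- spray_bottle: Closed spray bottle, 76 mm wide, 230 mm tall, at the back left; leave alone. Origin under its centre.
- squeegee: Steel squeegee head, 260 mm wide, flat, to the left; leave alone. Origin under the middle of its blade.
Not all that is in view belongs to the job. Of the things that look like the cap, take the one that is farthest from the robot's base at the start. There is more than one size of the brush; the job needs the larger.

How it is judged (in metres and radians):
On the way, in this order (a step that is already met when the one before it is completed fails the run):
1. the cap hangs over the bar-end jaw, let go by the fingers (z of cap_center in the frame of jaw_seat between -0.01 and -0.002 m and y of cap_center in the frame of jaw_seat between -0.007 and 0.007 m and x of cap_center in the frame of jaw_seat between -0.025 and 0.025 m and angle between cap's own z axis and vertical below 0.12 rad and contact force between the fingers and cap below 0.1 N), for 0.3 s.
2. the trigger is squeezed by a third or more while the capped jaw is still clear of the brush (value of joint trigger above 0.08 rad and value of joint jaw below 0.042 m and contact force between cap and brush below 1 N and contact force between the fingers and clamp above 3 N).
At the end, for the whole second after the job is handed in: Still squeezing handle and trigger (over 5 N, trigger in over 0.015 rad); cap on the bar-end jaw (25 mm along, 7 across, 4 in height, 7 deg) pressing the brush with 8 to 85 N against the other jaw, cushion in 0.5 to 5.7 mm; clamp and brush flat on the shelf (6 mm, 4.6 deg), at rest (z of cap_center in the frame of jaw_seat between -0.01 and -0.002 m and y of cap_center in the frame of jaw_seat between -0.007 and 0.007 m and x of cap_center in the frame of jaw_seat between -0.025 and 0.025 m and angle between cap's own z axis and vertical below 0.12 rad and contact force between cap and brush between 8 and 85 N and contact force between brush and clamp above 8 N and value of joint cushion between 0.0005 and 0.0057 m and value of joint trigger above 0.015 rad and contact force between the fingers and clamp above 5 N and height (world z) of each of brush, clamp below 0.006 m and angle between each of brush, clamp's own z axis and vertical below 0.08 rad and linear speed of each of clamp, brush below 0.02 m/s); the arm keeps its last pose, push and grip.
It fails at once if the brush is crushed: more than 100 N between cap and brush (contact force between cap and brush above 100 N).
It fails at once if the cushion is squeezed flat (value of joint cushion above 0.0062 m).
It fails at once if a bystander is moved by more than 30 mm (distance of any of dustpan, sweeping_brush, spray_bottle, squeegee from where it was at the start of the episode above 0.03 m).
It also fails if it takes over 64 s, if anything falls off the work surface, if the arm or the gripper's body presses on something with over 40 N, if the wrist force passes 120 N, or if a joint passes its speed limit or range.

ROBOT

A 6-joint arm with a two-finger parallel gripper is mounted at the origin on the work surface. World frame = base frame: x ahead of the robot, y to its left, z up, the work surface at z = 0. Lengths are in mm, angles in degrees, forces in N, time in s.
With the tool pointing down it reaches from about 325 to 1000 mm from the base axis. Payload 5.1 kg.
Tool frame: the origin (TCP) lies at the centre of the arm's flange, where the gripper is bolted on; the fingertips stand 173 mm ahead of it and the grasp point (between the pads) lies 155 mm ahead of it; z points along the fingers, y is the line along which they close (so a half turn about z gives the same grasp; the last joint's range is limited). The gripper opens to 85 mm and grips with 20 to 120 N. Pads are 22 mm wide; open, the fingers measure 114 mm over their backs; the gripper's body (76 mm by 85 mm) begins 54 mm behind the grasp point. The pads swing forward as they close: fully open they stand 13 mm farther back than shut.
Start: joints at [-69.362, 7.093, 94.555, -0, 78.352, -4.733], TCP at [278.474, -587.315, 404.722] pointing down, gripper open.
Joint ranges: [-149.61, 149.61], [-58.7, 133.49], [1.44, 155.28], [-77.14, 257.14], [18.33, 153.61], [-166.67, 166.67]. Speed limits (degrees/s): [147.25, 147.25, 180, 180, 180, 180].

INTERFACE

Orientations are given as a 3x3 rotation matrix whose columns are the frame's x, y, z axes.
In Python, from plant import read_state, grab_frame, camera_model, sign_off gives the robot as it stands.
- The arm moves only by the shell command python3 -m handwheel 'ROWS' [FORCE]. ROWS is JSON, a list of rows, each a list of 3 entries, a list of its own where there are three numbers: the shift along the tool's x, y, z in cm, then the turn, a rotation vector about the tool's x, y, z in degrees, then the finger opening in cm, from 0 to 8.54. In form: [[[tx, ty, tz], [ax, ay, az], claw], ...]. A call has 1 to 20 rows; each row is the pose to reach, as a shift and turn from the pose commanded when the call began, along the tool's axes at that moment; what a row does not reach only later rows make up. A row lasts 1/8 s, in which the tool goes at most 62.5 mm and 10.7 degrees, less where a joint would pass 70% of its speed; a pose out of reach is approached as far as the arm can. A call with a gripper value outside its range is refused whole. The fingers move at their own pace and stop on an object; FORCE is the grip in N (left out, the last holds). Time passes only in rows, so rows that repeat a pose let the fingers close. It gives the time, the measured TCP pose, the force, the opening and the grip force at its end, in the units of the state.
- read_state(): the state, without advancing time (a new reading comes with each control period).
- grab_frame(name): name is "side" or "top"; returns the picture (384x512x3 uint8, blue, green, red); there is no depth.
- camera_model(name): a dict with "mtx" (3x3 intrinsics, pixels), "origin" and "orientation" of the camera in the world. Camera axes: x right, y down, z forward; pixel columns grow to the right and rows downward; lengths in mm; the calibration is good to about 2 mm. A picture is of the moment at which its call begins. camera_model takes no time and is no camera call.
- sign_off(): hands the job in; it is judged then, once.
The state is a dict: "t": time; "q": joint angles; "joint_vel": joint speeds; "joint_torque": joint torques, N m; "eef_pos": TCP position; "tcp_rot": TCP orientation; "force": force on the tool from outside, world axes, zero at the start; "ft_torque": the same for the moment, N m; "opening": opening from 0.0 (shut) to 1.0 (fully open); "grip_force": force on a finger pad.
Only numpy, scipy, OpenCV 4.12 (cv2) and the standard library are available. Lean on these libraries where they do the work, as an engineer would, in place of code of your own. Each camera call takes 0.05 s, during which the arm holds its last target. There are 200 camera calls.

## Working session

There is one attempt and no reset: what is moved stays moved. The work goes in short steps, Python scripts to look and compute and a shell command to move; the robot and the scene stay as the last step left them, time stands still between calls to the robot, and variables do not carry over. Pictures are saved under pics/ and viewed, at most 10 in all, crops included, and the job is handed in when it is done.

```bash
mkdir -p pics; ls; python3 - <<'E'
from plant import *
import cv2,numpy as np
for n in("top","side"):
    f=grab_frame(n);cv2.imwrite(f"pics/{n}0.png",f)
    m=camera_model(n);print(n,m)
s=read_state();print(s['t'],s['eef_pos'],np.round(s['tcp_rot'],3),s['force'])
a=cv2.imread("pics/top0.png");b=cv2.imread("pics/side0.png")
cv2.imwrite("pics/top0x.png",cv2.resize(a,(800,600),interpolation=cv2.INTER_CUBIC))
cv2.imwrite("pics/side0x.png",cv2.resize(b,(800,600),interpolation=cv2.INTER_CUBIC))
E
```

```text
pics
top {'mtx': array([[351.83272156,   0.        , 255.20851151],
       [  0.        , 351.83272156, 194.24778224],
       [  0.        ,   0.        ,   1.        ]]), 'origin': array([ 306.31876736,   38.87808701, 1103.79317539]), 'orientation': array([[ 0.01642566, -0.98028244,  0.19691759],
       [-0.99964914, -0.02019348, -0.01714127],
       [ 0.02077974, -0.19656694, -0.98027019]])}
side {'mtx': array([[452.79554652,   0.        , 256.76822756],
       [  0.        , 452.79554652, 192.37686445],
       [  0.        ,   0.        ,   1.        ]]), 'origin': array([325.3195392 , 914.17368164, 846.26364667]), 'orientation': array([[-0.97559713, -0.13148362,  0.17584737],
       [-0.21886685,  0.6463142 , -0.73100975],
       [-0.01753685, -0.75165817, -0.65931969]])}
0.1 [ 278.39431791 -587.10585628  403.59040924] [[ 0.904  0.428 -0.001]
 [ 0.428 -0.904  0.002]
 [ 0.    -0.002 -1.   ]] [0.85479386 0.17950006 0.27938321]
```

View pics/top0x.png

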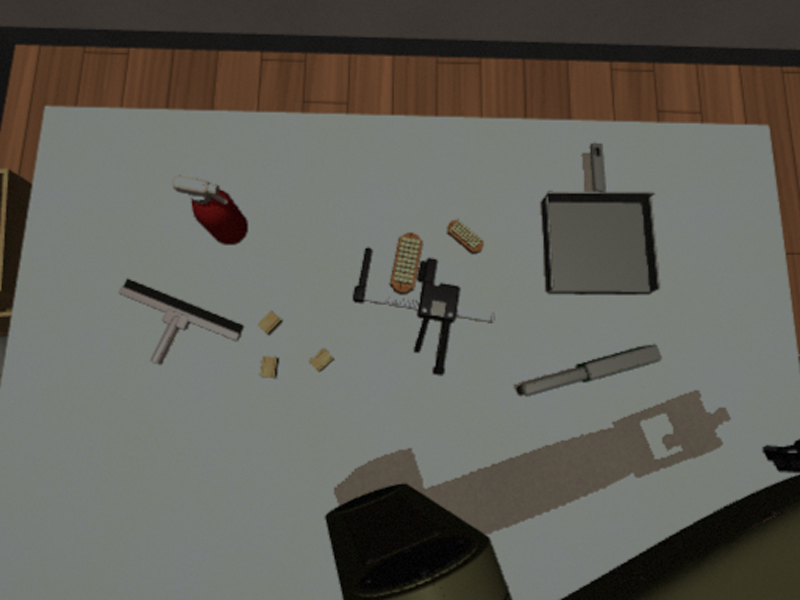

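View pics/side0x.png

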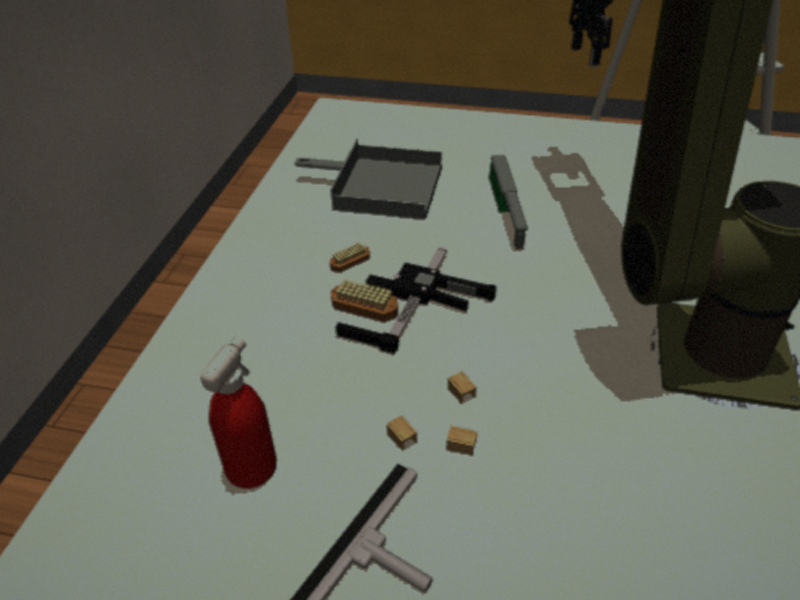

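Top view (800×600 px): three wooden caps at (270,322), (320,360) and (269,367). The larger brush is at (406,263) between the jaws and the smaller one at (465,236). The clamp head is at (438,300), the bar-end jaw runs (368,252)–(360,296), the handle ends at (439,370) and the trigger at (419,350). Next I'll measure these.

```bash
cat > h.py <<'E'
import numpy as np,cv2
from plant import *
def ray(n,u,v,z):
    m=camera_model(n);d=m['orientation']@np.linalg.inv(m['mtx'])@[u,v,1]
    o=m['origin'];return (o+d*(z-o[2])/d[2])[:2]
def blobs(n,f,lo,hi,amin):
    hsv=cv2.cvtColor(f,cv2.COLOR_BGR2HSV);k=cv2.inRange(hsv,lo,hi)
    c,_=cv2.findContours(k,cv2.RETR_EXTERNAL,cv2.CHAIN_APPROX_NONE)
    return [x[:,0].astype(float) for x in c if cv2.contourArea(x)>amin]
def rect(n,c,z):
    p=np.array([ray(n,u,v,z) for u,v in c]);r=cv2.minAreaRect(p.astype(np.float32))
    return np.round(r[0],1),np.round(r[1],1),round(r[2],1)
E
python3 - <<'E'
from h import *
for n in("top","side"):
    f=cv2.imread(f"pics/{n}0.png")
    print(n)
    for c in blobs(n,f,(8,70,60),(28,255,255),25):
        u,v=c.mean(0)
        if n=="top" and (v<125 or u<60):continue
        if n=="side" and (v<150 or u<150 ):continue
        print('wood',u.round(),v.round(),rect(n,c,12), np.linalg.norm(rect(n,c,12)[0]))
    for c in blobs(n,f,(0,0,0),(180,255,45),25):
        u,v=c.mean(0);print('dark',len(c),u.round(),v.round(),rect(n,c,26))
f=cv2.imread("pics/top0.png")
a=cv2.resize(f[145:250,150:330],(792,462),interpolation=cv2.INTER_CUBIC)
cv2.imwrite("pics/crop1.png",cv2.convertScaleAbs(a,alpha=1.6))
E
```

```text
top
wood 274.0 380.0 (array([ -9.4, -41.5]), array([29.2, 88.8]), 0.6) 42.551263200990874
wood 171.0 234.0 (array([394.6, 275.7]), array([27.5, 38.6]), 85.3) 481.37267267679414
wood 205.0 230.0 (array([409.8, 171.7]), array([28.8, 36.7]), 46.6) 444.3162499841751
wood 172.0 206.0 (array([483.6, 278.8]), array([27.2, 37.4]), 48.0) 558.209996327547
wood 260.0 168.0 (array([614.1,   5.8]), array([ 49.7, 126.7]), 80.1) 614.1273890651679
wood 297.0 150.0 (array([ 673.1, -115. ]), array([83.8, 32.9]), 50.7) 682.8532858528251
dark 326 267.0 354.0 (array([ 78.6, -20.9]), array([197.1, 335.3]), 0.6)
dark 340 442.0 352.0 (array([  64.8, -532.7]), array([ 85.2, 512.6]), 27.6)
dark 71 502.0 291.0 (array([ 240.4, -722.4]), array([55.2, 70. ]), 0.8)
dark 35 2.0 209.0 (array([461.5, 790.9]), array([38.6, 15. ]), 8.8)
dark 155 117.0 196.0 (array([510.2, 448.2]), array([252.5,  15.8]), 69.0)
dark 222 278.0 203.0 (array([500.6, -55.3]), array([ 82.9, 230.3]), 88.1)
dark 74 232.0 176.0 (array([582.1,  95.9]), array([ 20. , 110.2]), 82.7)
dark 84 145.0 143.0 (array([682.4, 373. ]), array([82.7, 74.2]), 46.1)
dark 119 349.0 157.0 (array([ 654.4, -279.5]), array([197.6,   8.9]), 0.9)
dark 346 396.0 154.0 (array([ 660.6, -398.3]), array([212.1, 218.6]), 1.4)
dark 187 8.0 154.0 (array([642.7, 796.5]), array([294.3,  45.5]), 5.2)Traceback (most recent call last):
  File "<stdin>", line 11, in <module>
  File "h.py", line 11, in rect
    p=np.array([ray(n,u,v,z) for u,v in c]);r=cv2.minAreaRect(p.astype(np.float32))
                ~~~^^^^^^^^^
  File "h.py", line 4, in ray
    m=camera_model(n);d=m['orientation']@np.linalg.inv(m['mtx'])@[u,v,1]
ValueError: time passes only in moves, steps and waits
```

```bash
sed -i 's/^def ray/CM={n:camera_model(n) for n in("top","side")}\ndef ray/; s/m=camera_model(n);d/m=CM[n];d/' h.py
python3 - <<'E'
from h import *
f=cv2.imread("pics/side0.png")
for c in blobs("side",f,(8,70,60),(28,255,255),25):
    u,v=c.mean(0)
    if v<150 or u<150:continue
    print('wood',u.round(),v.round(),rect("side",c,12))
f=cv2.imread("pics/top0.png")
a=cv2.resize(f[145:250,150:330],(792,462),interpolation=cv2.INTER_CUBIC)
cv2.imwrite("pics/crop1.png",cv2.convertScaleAbs(a,alpha=1.6))
E
```

```text
wood 296.0 280.0 (array([395.5, 268.8]), array([38.5, 41.3]), 85.4)
wood 256.0 275.0 (array([483.9, 274.1]), array([33.8, 51. ]), 47.5)
wood 295.0 247.0 (array([410. , 167.9]), array([35., 55.]), 38.7)
wood 233.0 190.0 (array([614.1, -10.7]), array([ 65.2, 128. ]), 80.1)
wood 223.0 163.0 (array([ 676.6, -121.6]), array([85.2, 41.6]), 49.3)
wood 166.0 154.0 (array([ 896.2, -270.9]), array([1539.9,  694.1]), 62.4)
```

View pics/crop1.png

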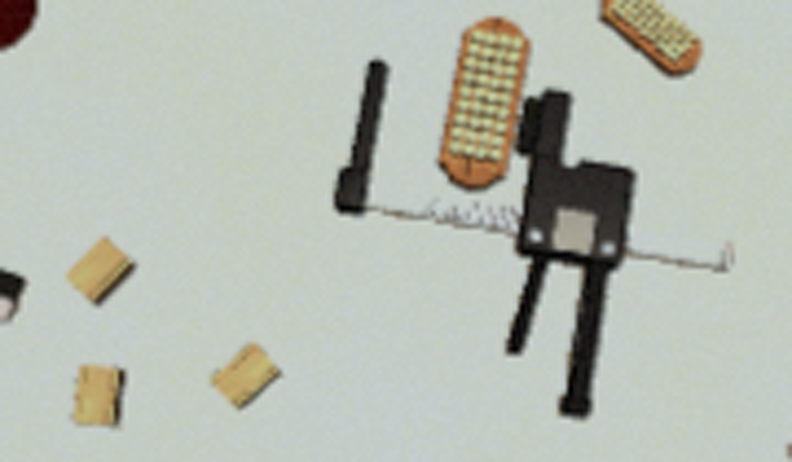

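The candidates in the crop are the caps at (97,270), (97,395) and (245,376), at 558, 481 and 444 mm from the base. The one at (97,270), at about (484,279) mm, is the farthest and so the target. The larger brush, at crop (485,105), is already between the jaws. Next I'll get the clamp pose.

```bash
python3 - <<'E'
from h import *
P={'jawtip':(377,61,26),'jawaxis_low':(362,170,26),'handle_top':(597,270,29),'handle_end':(575,412,29),'trig_end':(513,352,27),'trig_top':(538,268,27),
'headL':(521,248,30),'headR':(616,264,30),'headTR':(634,172,30),'cap':(100,268,24)}
w={}
for k,(u,v,z) in P.items():
    w[k]=ray("top",u/4.4+150-.4,v/4.4+145-.4,z);print(k,w[k].round(1))
for a,b in(('jawaxis_low','jawtip'),('handle_end','handle_top'),('headR','headTR'),):
    d=w[b]-w[a];print(a,np.degrees(np.arctan2(d[1],d[0])).round(1))
for yaw in (-8,-9,-10):
    t=np.radians(yaw);R=np.array([[np.cos(t),-np.sin(t)],[np.sin(t),np.cos(t)]])
    print(yaw,'origin from handle end',w['handle_end']-R@[-130,-22],'from jawtip',w['jawtip']-R@[98,164])
f=cv2.imread("pics/top0.png")
for c in blobs("top",f,(8,70,60),(28,255,255),25):
    if abs(c.mean(0)-[172,206]).max()<4: print(rect("top",c,20))
s=read_state();print(s['eef_pos'],s['tcp_rot'].round(4))
E
```

```text
jawtip [637.8  85.4]
jawaxis_low [556.6  93.9]
handle_top [487.1 -73.8]
handle_end [387.2 -58.5]
trig_end [428.3 -15.2]
trig_top [488.  -32.3]
headL [501.6 -20. ]
headR [491.5 -87.1]
headTR [ 558.3 -100.2]
cap [482.4 276. ]
jawaxis_low -5.9
handle_end -8.7
headR -11.1
-8 origin from handle end [519.01842129 -54.80578116] from jawtip [517.91702504 -63.33219891]
-9 origin from handle end [519.06280664 -57.10651251] from jawtip [515.33897469 -61.21750982]
-10 origin from handle end [519.06703193 -59.40766808] from jawtip [512.7982234  -59.05814961]
(array([482.3, 277.1]), array([27. , 37.1]), 48.0)
[ 278.39431791 -587.10585628  403.59040924] [[ 9.036e-01  4.285e-01 -7.000e-04]
 [ 4.285e-01 -9.036e-01  1.700e-03]
 [ 1.000e-04 -1.900e-03 -1.000e+00]]
```

```bash
R='[[55.5,-69.3,11.8],[0,0,-112.6],6]'; python3 -m handwheel '[[[55.5,-69.3,11.8],[0,0,-112.6],6],[[55.5,-69.3,11.8],[0,0,-112.6],6],[[55.5,-69.3,11.8],[0,0,-112.6],6],[[55.5,-69.3,11.8],[0,0,-112.6],6],[[55.5,-69.3,11.8],[0,0,-112.6],6],[[55.5,-69.3,11.8],[0,0,-112.6],6],[[55.5,-69.3,11.8],[0,0,-112.6],6],[[55.5,-69.3,11.8],[0,0,-112.6],6],[[55.5,-69.3,11.8],[0,0,-112.6],6],[[55.5,-69.3,11.8],[0,0,-112.6],6],[[55.5,-69.3,11.8],[0,0,-112.6],6],[[55.5,-69.3,11.8],[0,0,-112.6],6],[[55.5,-69.3,11.8],[0,0,-112.6],6],[[55.5,-69.3,11.8],[0,0,-112.6],6],[[55.5,-69.3,11.8],[0,0,-112.6],6],[[55.5,-69.3,11.8],[0,0,-112.6],6],[[55.5,-69.3,11.8],[0,0,-112.6],6],[[55.5,-69.3,11.8],[0,0,-112.6],6]]' 25
python3 - <<'E'
from h import *
f=grab_frame("side");s=read_state();p=s['eef_pos'];print(p,s['tcp_rot'].round(3),s['opening'],s['t'],s['force'])
a=cv2.resize(f[180:320,200:380],(792,600),interpolation=cv2.INTER_CUBIC)
cv2.imwrite("pics/s1.png",cv2.convertScaleAbs(a,alpha=1.5))
E
```

```text
t: 2.35
eef_pos: [483.0, 275.3, 287.0]
tcp_rot: [[-0.742, 0.671, 0.0], [0.671, 0.742, -0.0], [-0.0, 0.0, -1.0]]
force: [0.7, 0.0, 0.3]
opening: 0.701
grip_force: 0.0
[483.03189664 275.42473607 287.05346893] [[-0.742  0.671  0.   ]
 [ 0.671  0.742  0.   ]
 [-0.     0.    -1.   ]] 0.7000643062716251 2.4 [-1.18464751  0.29458172  0.51919653]
```

View pics/s1.png

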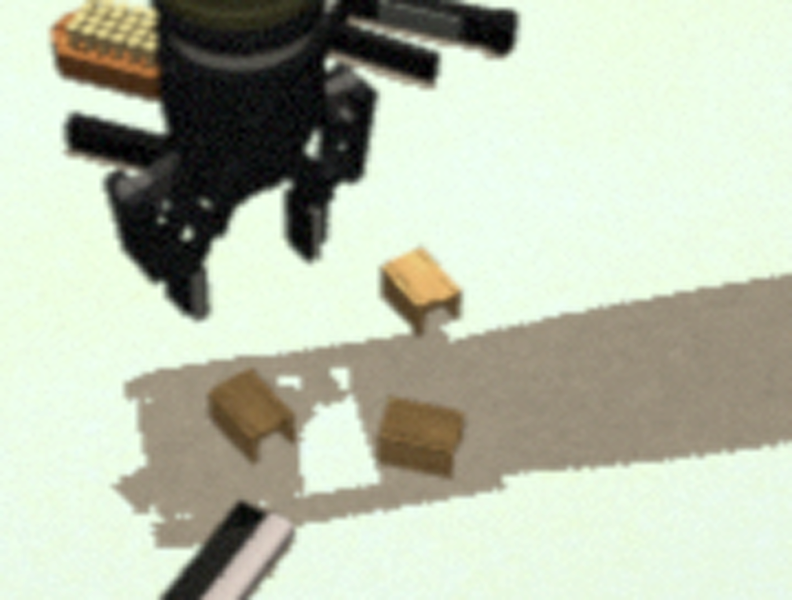

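The side crop shows the target cap at crop (250,410) with its slot opening at (275,440). The open fingers, at (190,310) and (310,250), lie parallel to its short side. I'll compute the offset from its top face.

```bash
python3 - <<'E'
from h import *
w=[ray("side",u/4.4+200-.4,v/4.286+180-.4,24) for u,v in((208,408),(252,370),(295,416),(251,446))]
c=np.mean(w,0);print(np.round(w,1),c)
p=np.array([483.03,275.42]);R=np.array([[-.742,.671],[.671,.742]])
for t in(c,(483,277)):print(R.T@(np.array(t)-p))
E
```

```text
[[504.3 285.3]
 [487.6 255.4]
 [459.1 281.3]
 [477.  305.1]] [482.02515084 281.75289434]
[4.99497018 4.02475382]
[1.08244 1.15223]
```

```bash
python3 -m handwheel '[[[0.2,0.2,6],[0,0,0],6],[[0.2,0.2,9],[0,0,0],6],[[0.2,0.2,10.9],[0,0,0],6],[[0.2,0.2,10.9],[0,0,0],6],[[0.2,0.2,10.9],[0,0,0],2],[[0.2,0.2,10.9],[0,0,0],2],[[0.2,0.2,10.9],[0,0,0],2],[[0.2,0.2,10.9],[0,0,0],2],[[0.2,0.2,10.9],[0,0,0],2],[[0.2,0.2,10.9],[0,0,0],2]]' 25
```

```text
t: 3.65
eef_pos: [483.8, 279.9, 179.7]
tcp_rot: [[-0.743, 0.669, 0.003], [0.669, 0.743, 0.001], [-0.001, 0.003, -1.0]]
force: [-0.2, -1.1, 6.3]
opening: 0.328
grip_force: 26.2
```

```bash
python3 -m handwheel '[[[0,0,-5],[0,0,0],2],[[0,0,-10],[0,0,0],2],[[-22,-5.4,-10],[0,0,-33.5],2],[[-22,-5.4,-10],[0,0,-33.5],2],[[-22,-5.4,-10],[0,0,-33.5],2],[[-22,-5.4,-10],[0,0,-33.5],2],[[-22,-5.4,-10],[0,0,-33.5],2],[[-22,-5.4,-10],[0,0,-33.5],2],[[-22,-5.4,-10],[0,0,-33.5],2],[[-22,-5.4,-10],[0,0,-33.5],2]]'
python3 - <<'E'
from h import *
f=grab_frame("side");g=grab_frame("top");s=read_state();print(s['eef_pos'],s['tcp_rot'].round(3),s['opening'],s['t'],s['force'])
a=cv2.resize(f[100:240,180:340],(400,350),interpolation=cv2.INTER_CUBIC)
b=cv2.resize(g[130:250,200:320],(350,350),interpolation=cv2.INTER_CUBIC)
cv2.imwrite("pics/s2.png",cv2.convertScaleAbs(np.hstack([a,b]),alpha=1.8))
E
```

```text
t: 4.9
eef_pos: [609.6, 93.2, 277.7]
tcp_rot: [[-0.989, 0.147, -0.0], [0.147, 0.989, 0.0], [0.0, 0.0, -1.0]]
force: [-0.4, 0.6, -1.7]
opening: 0.325
grip_force: 25.4
[609.76885052  92.91506858 277.79385329] [[-0.989  0.147 -0.   ]
 [ 0.147  0.989  0.   ]
 [ 0.     0.    -1.   ]] 0.3212405405882918 5.0 [ 0.85292081  0.17574373 -0.22687095]
```

View pics/s2.png

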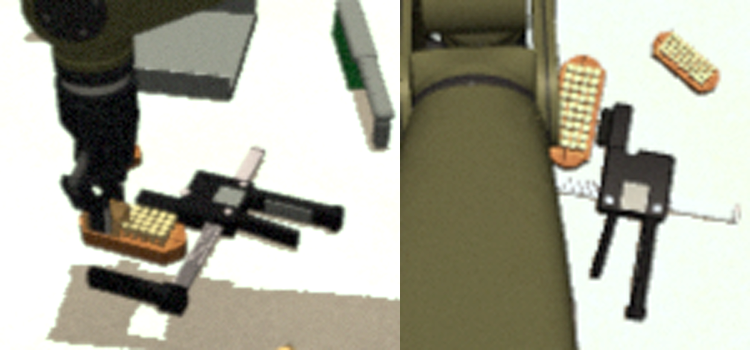

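Side crop: the gripper is above the jaw, which runs crop (90,275)–(185,300), and the clamp hasn't moved. I'll measure the jaw's line from its edges in both clean start pictures.

```bash
python3 - <<'E'
from h import *
for n in("top","side"):
    f=cv2.resize(cv2.imread(f"pics/{n}0.png"),None,fx=4,fy=4,interpolation=cv2.INTER_CUBIC)
    g=cv2.cvtColor(f,cv2.COLOR_BGR2GRAY)
    k=(g<75).astype(np.uint8)
    c,_=cv2.findContours(k,cv2.RETR_EXTERNAL,cv2.CHAIN_APPROX_NONE)
    for x in c:
        p=(x[:,0]+.5)/4-.5; m=p.mean(0)
        tgt=(232,176) if n=="top" else (234,215)
        if abs(m-tgt).max()>12 or cv2.contourArea(x)<16*60: continue
        for z in(2,26):
            w=np.array([ray(n,u,v,z) for u,v in p])
            print(n,z,'xrange',w[:,0].min().round(1),w[:,0].max().round(1))
            for X in(585,600,615,625):
                y=w[abs(w[:,0]-X)<2,1];print(X,y.min().round(1),y.max().round(1))
E
```

```text
top 2 xrange 528.8 646.3
585 86.1 101.5
600 83.4 99.4
615 81.3 97.5
625 80.7 95.4
top 26 xrange 524.0 638.9
585 84.5 99.4
600 82.5 96.8
615 79.7 94.8
625 78.5 93.5
```

```bash
python3 - <<'E'
from h import *
n="side";f=cv2.resize(cv2.imread("pics/side0.png"),None,fx=4,fy=4,interpolation=cv2.INTER_CUBIC)
g=cv2.cvtColor(f,cv2.COLOR_BGR2GRAY)
k=(g<75).astype(np.uint8)
ys,xs=np.nonzero(k);p=np.c_[(xs+.5)/4-.5,(ys+.5)/4-.5]
for z in(2,26):
    w=np.array([ray(n,u,v,z) for u,v in p[(abs(p[:,0]-232)<30)&(abs(p[:,1]-215)<25)]])
    w=w[(w[:,1]>60)&(w[:,1]<130)]
    print(z,'xmax',w[:,0].max())
    for X in(585,600,615,625):
        y=w[abs(w[:,0]-X)<1,1];print(X,y.min().round(1),y.max().round(1))
E
```

```text
2 xmax 648.6939564176798
585 64.6 97.7
600 61.8 95.3
615 60.6 94.3
625 60.6 92.7
26 xmax 639.5013469244248
585 87.4 120.6
600 85.4 118.2
615 82.7 115.6
625 80.7 113.9
```

```bash
python3 -m handwheel '[[[0,-0.2,5],[0,0,0.4],2],[[0,-0.2,6],[0,0,0.4],2],[[0,-0.2,6],[0,0,0.4],2],[[0,-0.2,6],[0,0,0.4],2],[[0,-0.2,6],[0,0,0.4],2]]'
python3 -c "
from plant import *;s=read_state();print(s['eef_pos'])"
```

```text
t: 5.62
eef_pos: [610.6, 90.2, 219.6]
tcp_rot: [[-0.988, 0.155, 0.003], [0.155, 0.988, 0.0], [-0.003, 0.001, -1.0]]
force: [0.7, 0.5, -0.3]
opening: 0.324
grip_force: 25.4
[610.61191552  90.17434729 219.62950003]
```

```bash
python3 -m handwheel '[[[0,-0.12,0.8],[0,0,0],2],[[0,-0.12,1.4],[0,0,0],2],[[0,-0.12,1.8],[0,0,0],2],[[0,-0.12,2.2],[0,0,0],2],[[0,-0.12,2.2],[0,0,0],2]]'
python3 -c "
from plant import *;s=read_state();print(s['eef_pos'],s['force'])"
```

```text
t: 6.25
eef_pos: [609.5, 88.9, 195.1]
tcp_rot: [[-0.988, 0.155, -0.001], [0.155, 0.988, -0.0], [0.001, -0.0, -1.0]]
force: [0.1, 0.4, -0.5]
opening: 0.323
grip_force: 25.4
[609.47483617  88.90813725 195.1455553 ] [ 0.14415453  0.35541907 -0.45894897]
```

```bash
python3 -m handwheel '[[[0,0,0.4],[0,0,0],2],[[0,0,0.7],[0,0,0],2],[[0,0,0.85],[0,0,0],2],[[0,0,0.85],[0,0,0],2],[[0,0,0.85],[0,0,0],2]]'
python3 -c "
from plant import *;s=read_state();print(s['eef_pos'],s['force'])"
```

```text
t: 6.88
eef_pos: [609.7, 88.9, 187.4]
tcp_rot: [[-0.988, 0.155, 0.0], [0.155, 0.988, -0.0], [-0.0, 0.0, -1.0]]
force: [-0.7, -0.5, 0.2]
opening: 0.322
grip_force: 25.5
[609.7068404   88.89864836 187.40865167] [-0.65366468 -0.46072089  0.15148395]
```

```bash
python3 -m handwheel '[[[0,0,0],[0,0,0],3.4],[[0,0,0],[0,0,0],3.8],[[0,0,0],[0,0,0],4.2],[[0,0,0],[0,0,0],4.4],[[0,0,0],[0,0,0],4.4],[[0,0,-2],[0,0,0],4.4],[[0,0,-5],[0,0,0],4.4],[[0,0,-10],[0,0,0],4.4],[[15,14,-10],[0,0,0],8.5],[[15,14,-10],[0,0,0],8.5],[[15,14,-10],[0,0,0],8.5],[[15,-14,-10],[0,0,0],8.5],[[15,-14,-10],[0,0,0],8.5],[[15,-14,-10],[0,0,0],8.5],[[15,-14,-10],[0,0,0],8.5],[[15,-14,-10],[0,0,0],8.5],[[15,-14,-10],[0,0,0],8.5]]' 20
python3 - <<'E'
from h import *
f=grab_frame("side");g=grab_frame("top");s=read_state();print(s['eef_pos'],s['tcp_rot'].round(3),s['opening'],s['t'],s['force'])
cv2.imwrite("pics/t3.png",g);cv2.imwrite("pics/s3.png",f)
a=cv2.resize(f[130:240,190:340],(477,350),interpolation=cv2.INTER_CUBIC)
b=cv2.resize(g[140:250,210:310],(318,350),interpolation=cv2.INTER_CUBIC)
cv2.imwrite("pics/s3x.png",cv2.convertScaleAbs(np.hstack([a,b]),alpha=1.8))
E
```

```text
t: 9.0
eef_pos: [439.7, -27.2, 288.7]
tcp_rot: [[-0.987, 0.158, 0.002], [0.158, 0.987, -0.0], [-0.002, 0.0, -1.0]]
force: [0.4, -0.5, 0.5]
opening: 0.993
grip_force: 0.0
[439.95554156 -25.87478037 288.24492907] [[-0.988  0.155  0.002]
 [ 0.155  0.988  0.   ]
 [-0.002  0.    -1.   ]] 0.996448006350333 9.1 [-0.14879854  0.00937711  0.62374312]
```

View pics/s3x.png

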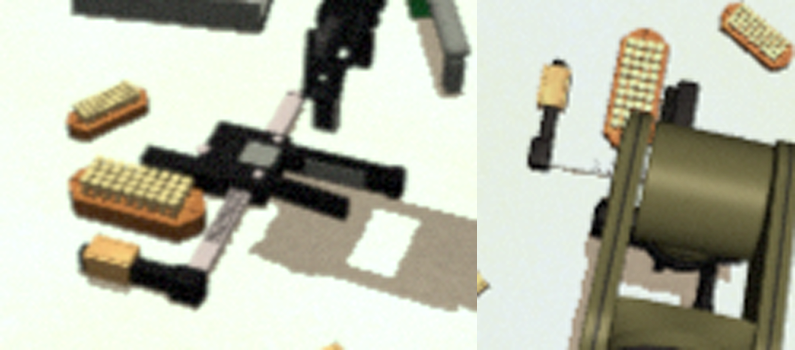

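The cap hangs level on the bar-end jaw (side crop (110,258), top crop (552,85)) and the clamp is unmoved. Handle and trigger ends are at (400,182) and (345,208). Next: go over them and descend.

```bash
python3 -m handwheel '[[[-2.4,-2,0],[0,0,0],8.5],[[-2.4,-2,0],[0,0,0],8.5],[[-2.4,-2,5],[0,0,0],8.5],[[-2.4,-2,7],[0,0,0],8.5],[[-2.4,-2,8.5],[0,0,0],8.5],[[-2.4,-2,10],[0,0,0],8.5],[[-2.4,-2,11.3],[0,0,0],8.5],[[-2.4,-2,11.3],[0,0,0],8.5],[[-2.4,-2,11.3],[0,0,0],8.5]]' 20
python3 -c "
from plant import *;s=read_state();print(s['eef_pos'],s['force'])"
```

```text
t: 10.22
eef_pos: [460.7, -49.7, 174.7]
tcp_rot: [[-0.988, 0.155, 0.001], [0.155, 0.988, -0.0], [-0.001, -0.0, -1.0]]
force: [0.5, -0.3, -1.0]
opening: 0.997
grip_force: 0.0
[460.70823086 -49.71439404 174.73511798] [ 0.47073197 -0.32119003 -0.95111986]
```

```bash
python3 -m handwheel '[[[0,0,0],[0,0,0],6.5],[[0,0,0],[0,0,0],5.8],[[0,0,0],[0,0,0],5],[[0,0,0],[0,0,0],4],[[0,0,0],[0,0,0],3],[[0,0,0],[0,0,0],3],[[0,0,0],[0,0,0],3],[[0,0,0],[0,0,0],3]]' 20
python3 - <<'E'
from h import *
f=grab_frame("side");s=read_state();print(s['eef_pos'],s['opening'],s['grip_force'],s['t'],s['force'])
cv2.imwrite("pics/s4.png",f)
for c in blobs("side",f,(8,70,60),(28,255,255),25):
    u,v=c.mean(0)
    if 150<v<240 and 150<u<260:print('wood',rect("side",c,20))
E
```

```text
t: 11.22
eef_pos: [461.2, -50.1, 175.6]
tcp_rot: [[-0.988, 0.155, 0.002], [0.155, 0.988, -0.001], [-0.002, -0.001, -1.0]]
force: [-2.2, -2.8, 7.7]
opening: 0.39
grip_force: 21.1
[461.16515304 -50.13931961 175.62735101] 0.3909681759569463 21.09751036623493 11.275 [-2.17233472 -2.89253624  8.16340257]
wood (array([626.1,  76.7]), array([35.2, 43.6]), 76.2)
wood (array([6.132e+02, 6.000e-01]), array([ 63.8, 127.8]), 79.0)
wood (array([ 673.3, -111.7]), array([84.4, 41.2]), 49.3)
```

```bash
cat > gap.py <<'E'
from h import *
f=grab_frame("side");s=read_state();print(s['eef_pos'].round(1),round(s['opening']*85,1),round(s['grip_force'],1),s['t'],s['force'].round(1))
def g(f):
    o=[]
    for c in blobs("side",f,(8,70,60),(28,255,255),25):
        u,v=c.mean(0)
        if 150<v<240 and 150<u<262:o.append((rect("side",c,20)[0]))
    return o
print(g(cv2.imread("pics/s3.png")),g(f))
E
python3 -m handwheel '[[[0,0,0],[0,0,0],4.5],[[0,0,0],[0,0,0],6.2],[[0,0,0],[0,0,0],6.2],[[0,0,0],[0,0,0],6.2],[[0,0,0],[0,0,0],6.2],[[0,0,0],[0,0,0],5],[[0,0,0],[0,0,0],4],[[0,0,0],[0,0,0],3],[[0,0,0],[0,0,0],3],[[0,0,0],[0,0,0],3],[[0,0,0],[0,0,0],3]]' 20; python3 gap.py
```

```text
t: 12.65
eef_pos: [461.1, -50.1, 175.4]
tcp_rot: [[-0.988, 0.155, 0.002], [0.155, 0.988, -0.001], [-0.002, -0.001, -1.0]]
force: [-2.2, -2.1, 6.4]
opening: 0.388
grip_force: 20.6
[461.  -50.1 175.4] 33.0 20.6 12.7 [-1.5 -3.   6.5]
[array([615.9,  79.6]), array([611.6,  -1.7]), array([ 673.5, -112. ])] [array([624.3,  65.9]), array([612. ,   4.6]), array([ 673.4, -111.8])]
```

```bash
python3 -m handwheel '[[[0,0,0],[0,0,0],4.5],[[0,0,0],[0,0,0],6.2],[[0,0,0],[0,0,0],6.2],[[0,0,0],[0,0,0],6.2],[[0,0,0],[0,0,0],6.2],[[0,0,0],[0,0,0],5],[[0,0,0],[0,0,0],4],[[0,0,0],[0,0,0],3],[[0,0,0],[0,0,0],3],[[0,0,0],[0,0,0],3],[[0,0,0],[0,0,0],3]]' 20; python3 gap.py
```

```text
t: 14.08
eef_pos: [461.0, -50.1, 175.4]
tcp_rot: [[-0.988, 0.155, 0.002], [0.155, 0.988, -0.001], [-0.002, -0.001, -1.0]]
force: [-3.0, -3.1, 7.2]
opening: 0.382
grip_force: 21.0
[461.  -50.1 175.4] 32.8 21.0 14.125 [-2.5 -3.5  6.5]
[array([615.9,  79.6]), array([611.6,  -1.7]), array([ 673.5, -112. ])] [array([615.6,  10.5]), array([ 673.3, -111.7])]
```

```bash
python3 -m handwheel '[[[0,0,0],[0,0,0],4.5],[[0,0,0],[0,0,0],6.2],[[0,0,0],[0,0,0],6.2],[[0,0,0],[0,0,0],6.2],[[0,0,0],[0,0,0],6.2],[[0,0,0],[0,0,0],5],[[0,0,0],[0,0,0],4],[[0,0,0],[0,0,0],3],[[0,0,0],[0,0,0],3],[[0,0,0],[0,0,0],3],[[0,0,0],[0,0,0],3]]' 20; python3 gap.py
python3 - <<'E'
from h import *
f=grab_frame("side");g=grab_frame("top")
a=cv2.resize(f[130:240,190:340],(477,350),interpolation=cv2.INTER_CUBIC)
b=cv2.resize(g[140:250,210:310],(318,350),interpolation=cv2.INTER_CUBIC)
cv2.imwrite("pics/s5x.png",cv2.convertScaleAbs(np.hstack([a,b]),alpha=1.8))
E
```

```text
t: 15.5
eef_pos: [461.0, -50.1, 175.4]
tcp_rot: [[-0.988, 0.155, 0.001], [0.155, 0.988, -0.001], [-0.002, -0.001, -1.0]]
force: [-2.6, -3.0, 7.2]
opening: 0.381
grip_force: 20.7
[461.  -50.1 175.4] 32.5 20.7 15.55 [-2.4 -2.3  5.9]
[array([615.9,  79.6]), array([611.6,  -1.7]), array([ 673.5, -112. ])] [array([616.6,  18. ]), array([ 673.3, -111.7])]
```

View pics/s5x.png

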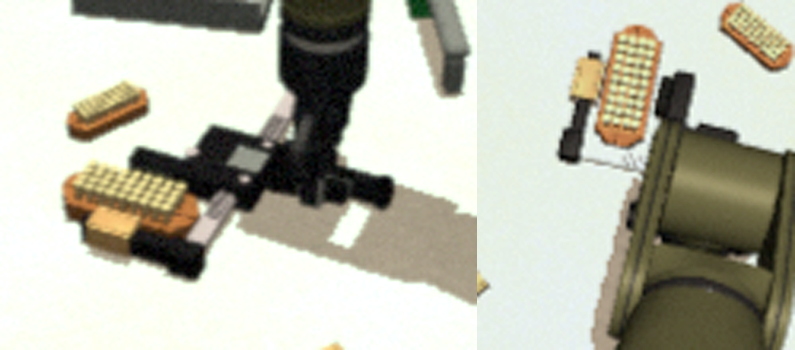

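The cap (side crop (110,230)) is now a few millimetres from the brush, and everything is flat. I'll keep pumping.

```bash
python3 -m handwheel '[[[0,0,0],[0,0,0],4.5],[[0,0,0],[0,0,0],6.2],[[0,0,0],[0,0,0],6.2],[[0,0,0],[0,0,0],6.2],[[0,0,0],[0,0,0],6.2],[[0,0,0],[0,0,0],5],[[0,0,0],[0,0,0],4],[[0,0,0],[0,0,0],3],[[0,0,0],[0,0,0],3],[[0,0,0],[0,0,0],3],[[0,0,0],[0,0,0],3]]' 20; python3 gap.py
```

```text
t: 17.02
eef_pos: [461.1, -50.1, 175.5]
tcp_rot: [[-0.988, 0.155, 0.002], [0.155, 0.988, -0.001], [-0.002, -0.001, -1.0]]
force: [-2.7, -2.8, 6.2]
opening: 0.375
grip_force: 20.7
[461.1 -50.1 175.5] 32.3 20.7 17.075 [-1.4 -2.9  6.9]
[array([615.9,  79.6]), array([611.6,  -1.7]), array([ 673.5, -112. ])] [array([618.6,  12.4]), array([ 673.4, -111.5])]
```

```bash
python3 -m handwheel '[[[0,0,0],[0,0,0],4.5],[[0,0,0],[0,0,0],6.2],[[0,0,0],[0,0,0],6.2],[[0,0,0],[0,0,0],6.2],[[0,0,0],[0,0,0],6.2],[[0,0,0],[0,0,0],5.2],[[0,0,0],[0,0,0],4.7],[[0,0,0],[0,0,0],4.2],[[0,0,0],[0,0,0],3.7],[[0,0,0],[0,0,0],3.2],[[0,0,0],[0,0,0],3],[[0,0,0],[0,0,0],3]]' 20; python3 gap.py
python3 - <<'E'
from h import *
f=grab_frame("side");g=grab_frame("top")
a=cv2.resize(f[130:240,190:340],(477,350),interpolation=cv2.INTER_CUBIC)
b=cv2.resize(g[140:250,210:310],(318,350),interpolation=cv2.INTER_CUBIC)
cv2.imwrite("pics/s6x.png",cv2.convertScaleAbs(np.hstack([a,b]),alpha=1.8))
E
```

```text
t: 18.58
eef_pos: [460.7, -50.1, 175.2]
tcp_rot: [[-0.988, 0.155, 0.0], [0.155, 0.988, -0.001], [-0.0, -0.001, -1.0]]
force: [-3.5, -2.3, 8.0]
opening: 0.552
grip_force: 19.3
[460.7 -50.1 175.2] 47.0 19.3 18.625 [-3.1 -3.3  7.4]
[array([615.9,  79.6]), array([611.6,  -1.7]), array([ 673.5, -112. ])] [array([616.4,   4. ]), array([ 673.3, -111.7])]
```

View pics/s6x.png

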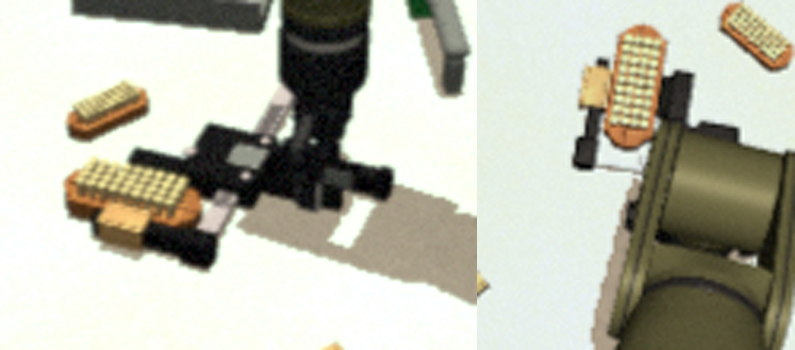

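The trigger has stalled at 47 mm of grip. The cap touches the brush, and the brush touches the cushion (top crop (605,85) and (660,95)), all flat. A short hold to confirm it's steady, then I'll hand in.

```bash
python3 -m handwheel '[[[0,0,0],[0,0,0],3],[[0,0,0],[0,0,0],3],[[0,0,0],[0,0,0],3],[[0,0,0],[0,0,0],3],[[0,0,0],[0,0,0],3],[[0,0,0],[0,0,0],3]]' 20; python3 gap.py
```

```text
t: 19.48
eef_pos: [460.7, -50.1, 175.2]
tcp_rot: [[-0.988, 0.155, 0.0], [0.155, 0.988, -0.001], [-0.0, -0.001, -1.0]]
force: [-2.7, -3.0, 7.4]
opening: 0.554
grip_force: 19.3
[460.7 -50.1 175.2] 46.6 19.3 19.525 [-3.6 -2.7  7.7]
[array([615.9,  79.6]), array([611.6,  -1.7]), array([ 673.5, -112. ])] [array([616.4,   4. ]), array([ 673.3, -111.7])]
```

```bash
python3 -c "
from plant import *;print(sign_off())"
```

```text
the job is handed in; nothing more can be done
None
```

I handed the job in at about 19.5 s with the cap hanging on the bar-end jaw, the brush clamped between cap and cushion, and the trigger held at about 19 N; no verdict came back, and the jaw force (about 24 N, or 1.6 mm of cushion) is estimated, not measured.

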